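# Half-open the inspection lamp on a fresh wheel hub

### The job

Lift the white wheel hub out of its mould cavity and seat it, boss up, fully down in the round recess of the yellow nest plate in front of the blue lamp box. Then slide the sprung shutter on the lamp box from closed to half travel (pointer at the yellow mark), never fully open, and finish while still holding it there against its spring. Leave the orange hub in the mould and do not disturb the wheel or the screwdriver.

Things in the scene. Friction and masses are not known exactly. Their poses are not given: they have to be found in the camera images.
- hub_white: White moulded wheel hub, loose, 35 to 70 g: a round flange, diameter 58 mm, 10 mm thick, with a boss, diameter 24 mm, standing 30 mm above it (40 mm high in all). Origin: centre of the flange's underside; z up along the boss. Starts boss up in either of the mould's two cavities.
- hub_orange: Orange hub of the same shape and size, in the other cavity; to be left there. Origin: centre of the flange's underside.
- mould: Open mould half, fixed: aluminium block 210 x 110 x 30 mm with two round cavities, diameter 63 mm, 9 mm deep, 48 mm either side of centre along x; a hub in one has its underside 21 mm above the table, its flange 1 mm proud of the block. Two brass pins 7 mm high stand on the block 46 mm either side of centre along y. Origin: centre of the underside.
- station: Fixed aluminium base 230 (x) x 210 (y) x 12 mm; origin: centre of its underside, on the table; x away from the robot, y left, yaw within 0.3 rad. On it: yellow nest plate 90 x 90 mm, top 26 mm above the table; blue lamp box from x = 24 to 112 mm, y +-100 mm, flat top 72 mm above the table; grey terminal box 50 x 40 mm at x = -70, y = 65 mm, top 32 mm above the table.
- nest (a point): Centre of the floor of the nest, a round recess 68 mm in diameter and 6 mm deep with a black floor and a 2 mm chamfer, open upward; floor 20 mm above the table. At x = -65, y = -30 mm in the station's frame. A seated hub has its origin here.
- shutter_grip (a point): Middle of the shutter's grip fin, 12 mm below its top, 100 mm above the table. The fin is an upright black block with an orange band, 12 mm thick along the slide, 30 mm across it, from 76 to 112 mm above the table, on a thin dark flange on the lamp box. Closed, it is at x = 32, y = -30 mm in the station's frame; it slides along the station's +y.
- shutter (a joint): Shutter travel in m along the station's +y: 0 closed (pointer at the white mark), 0.035 half (yellow mark), 0.070 fully open (red mark); the marks are stripes on the lamp box's top, beyond the fin. A spring pushes it shut: 4.5 N when closed, rising evenly to 15 N fully open, about 10 N at half; let go, it closes.
- wheel: Bystander: loose rubber-tyred wheel lying flat, 68 mm in diameter, 26 mm high. Origin: centre of the underside.
- screwdriver: Bystander: loose screwdriver lying on the table to the left of the station, along x. Origin near its middle.

How it is judged (in metres and radians):
On the way, in this order (a step that is already met when the one before it is completed fails the run):
1. the white hub is lifted clear of the mould in the gripper (height (world z) of hub_white above 0.045 m and contact force between the fingers and hub_white above 0.5 N), for 0.1 s.
2. the white hub sits in the nest, let go, with the shutter still closed (horizontal distance between hub_white and nest below 0.008 m and z of hub_white in the frame of nest between -0.003 and 0.003 m and angle between hub_white's own z axis and vertical below 0.08 rad and contact force between the fingers and hub_white below 0.2 N and value of joint shutter below 0.004 m), for 0.2 s.
3. the shutter is held at half travel (value of joint shutter between 0.03 and 0.04 m and contact force between the fingers and shutter above 4 N), for 0.5 s.
At the end, for the whole second after the job is handed in: The fingers hold the shutter still at half travel (35 mm, within 5 mm) with more than 4 N on it, while the white hub sits untouched and upright in the nest, within 8 mm of its centre and down on its floor (all of step 3 and horizontal distance between hub_white and nest below 0.008 m and z of hub_white in the frame of nest between -0.003 and 0.003 m and angle between hub_white's own z axis and vertical below 0.08 rad and contact force between the fingers and hub_white below 0.2 N and velocity of joint shutter between -0.01 and 0.01 m/s and linear speed of hub_white below 0.02 m/s); the arm keeps its last pose, push and grip.
It fails at once if the shutter is pushed fully open (past 62 mm) (value of joint shutter above 0.062 m).
It fails at once if the orange hub is moved from its cavity (distance of hub_orange from where it was at the start of the episode above 0.01 m).
It fails at once if the wheel is disturbed (distance of wheel from where it was at the start of the episode above 0.02 m).
It fails at once if the screwdriver is disturbed (distance of screwdriver from where it was at the start of the episode above 0.02 m).
It also fails if it takes over 56 s, if anything falls off the work surface, if the arm or the gripper's body presses on something with over 40 N, if the wrist force passes 120 N, or if a joint passes its speed limit or range.

### The arm

A 6-joint arm with a two-finger parallel gripper is mounted at the origin on the work surface. World frame = base frame: x ahead of the robot, y to its left, z up, the work surface at z = 0. Lengths are in m, angles in degrees, forces in N, time in s.
With the tool pointing down it reaches from about 0.375 to 0.9 m from the base axis. Payload 3.1 kg.
Tool frame: the origin (TCP) lies at the very end of the fingers, on their centre line; the grasp point (between the pads) lies 19 mm behind it; z points along the fingers, y is the line along which they close (so a half turn about z gives the same grasp; the last joint's range is limited). The gripper opens to 87 mm and grips with 3 to 60 N. Pads are 19 mm wide; open, the fingers measure 117 mm over their backs; the gripper's body (75 mm by 190 mm) begins 51 mm behind the grasp point.
Start: joints at [-84.425, 30.224, 82.088, -0, 67.689, -10.227], TCP at [0.17, -0.601, 0.223] pointing down, gripper open.
Joint ranges: [-176.69, 176.69], [-43.24, 126.21], [12.49, 139.97], [-82, 262], [0, 151.66], [-163.58, 163.58]. Speed limits (degrees/s): [159.86, 159.86, 180, 180, 180, 180].

### API

Orientations are given as a 3x3 rotation matrix whose columns are the frame's x, y, z axes.
In Python, from rig import readout, cams, bot gives the robot as it stands.
- The arm moves only by the shell command python3 -m inch 'ROWS'. ROWS is JSON, a list of rows, each a list of 5 numbers: the shift along the world's x, y, z in cm, then the turn about the world's z in degrees, then the finger opening in cm, from 0 to 8.7. In form: [[dx, dy, dz, twist, fingers], ...]. A call has 1 to 10 rows; each row is the pose to reach, as a shift and turn from the pose commanded when the call began; what a row does not reach only later rows make up. A row lasts 1/12 s, in which the tool goes at most 41.7 mm and 7.16 degrees, less where a joint would pass 70% of its speed; a pose out of reach is approached as far as the arm can. A call with a gripper value outside its range is refused whole. The fingers move at their own pace and stop on an object; the grip force is fixed at half the most. Time passes only in rows, so rows that repeat a pose let the fingers close. It gives the time, the measured TCP pose, the force, the opening and the grip force at its end, in the units of the state.
- readout.read_state(): the state, without advancing time (a new reading comes with each control period).
- cams.capture(name): name is "side" or "top"; returns a dict with "image" (480x640x3 uint8, blue, green, red), "intrinsics" (3x3 intrinsics, pixels), "xyz" and "rotation" of the camera in the world. Camera axes: x right, y down, z forward; pixel columns grow to the right and rows downward; lengths in m; the calibration is good to about 2 mm. A picture is of the moment at which its call begins. There is no depth.
- bot.hand_in(): hands the job in; it is judged then, once.
The state is a dict: "time_s": time; "joint_positions": joint angles; "qvel": joint speeds; "tau": joint torques, N m; "position": TCP position; "tcp_rot": TCP orientation; "force": force on the tool from outside, world axes, zero at the start; "moment": the same for the moment, N m; "opening": opening from 0.0 (shut) to 1.0 (fully open); "grasp_force": force on a finger pad.
Only numpy, scipy, OpenCV 4.12 (cv2) and the standard library are available. Lean on these libraries where they do the work, as an engineer would, in place of code of your own. Each camera call takes 0.05 s, during which the arm holds its last target. There are 200 camera calls.

## Working session

There is one attempt and no reset: what is moved stays moved. The work goes in short steps, Python scripts to look and compute and a shell command to move; the robot and the scene stay as the last step left them, time stands still between calls to the robot, and variables do not carry over. Pictures are saved under pics/ and viewed, at most 10 in all, crops included, and the job is handed in when it is done.

```bash
mkdir -p pics
python3 - <<'E'
from rig import readout,cams
import cv2
for n in("top","side"):
    c=cams.capture(n);cv2.imwrite(f"pics/{n}0.png",c["image"]);print(n,c["intrinsics"],c["xyz"],c["rotation"])
s=readout.read_state();print(s)
E
```

```text
top [[490.7599066    0.         313.01334904]
 [  0.         490.7599066  231.86594341]
 [  0.           0.           1.        ]] [0.42703402 0.10998217 1.26217116] [[ 2.29410753e-04 -9.90209274e-01  1.39590616e-01]
 [-9.99998828e-01 -4.38458441e-04 -1.46682589e-03]
 [ 1.51366929e-03 -1.39590116e-01 -9.90208215e-01]]
side [[474.36228045   0.         316.65024479]
 [  0.         474.36228045 236.6241261 ]
 [  0.           0.           1.        ]] [0.57388841 0.68702678 0.71656215] [[-0.99744056 -0.05495742  0.04573851]
 [-0.07134974  0.72351753 -0.68660877]
 [ 0.00464163 -0.68811487 -0.72558692]]
{'time_s': 0.1, 'joint_positions': array([-8.44267614e+01,  3.02731121e+01,  8.21486260e+01, -1.66998031e-04,
        6.76878048e+01, -1.02261358e+01]), 'qvel': array([ 0.06052265, -0.1200813 , -0.1551836 ,  0.04077736, -0.08868067,
        0.06447536]), 'tau': array([ 3.33210010e-04, -4.40983558e+01, -1.77150214e+01,  6.35807798e-02,
        5.34116034e-02, -3.87234718e-05]), 'position': array([ 0.17014456, -0.60072342,  0.22167745]), 'tcp_rot': array([[ 9.62220696e-01,  2.72270632e-01, -1.88362068e-04],
       [ 2.72270489e-01, -9.62218874e-01,  1.90258377e-03],
       [ 3.36772149e-04, -1.88199091e-03, -9.99998172e-01]]), 'force': array([ 0.35369511, -0.37212344, -0.1400531 ]), 'moment': array([-0.04670691, -0.03457642, -0.03236666]), 'grasp_force': 0.0, 'opening': 0.9977740806796408}
```

View pics/top0.png

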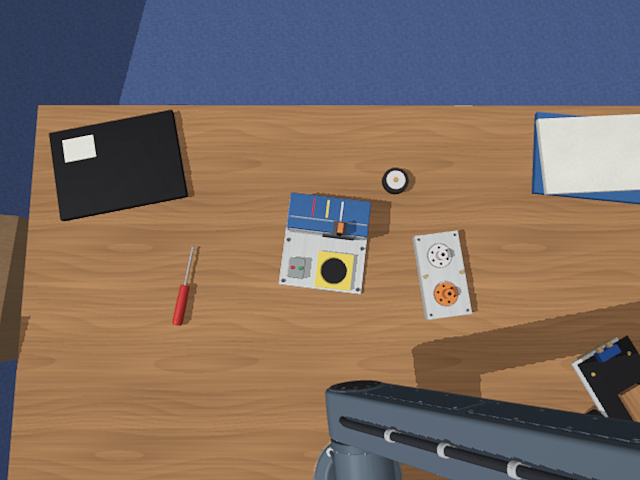

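View pics/side0.png

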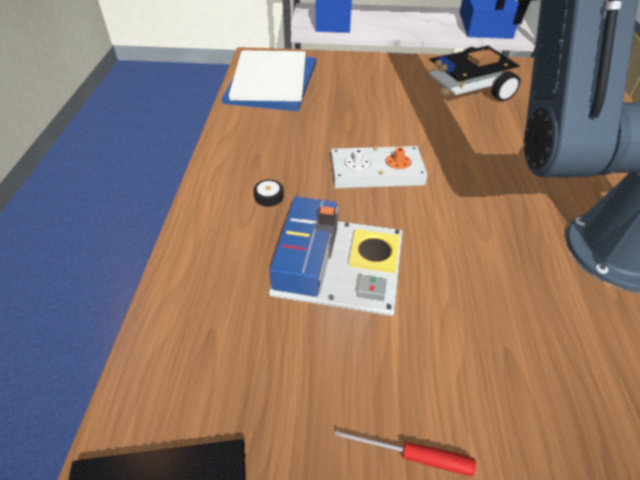

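The top view shows the white hub at about (440,255), orange hub (446,293), nest (334,271), fin (340,228), wheel (396,180) and screwdriver (185,290). The side view shows the white hub at (357,160), nest (375,250) and fin (327,215). Next I'll measure them.

```bash
cat > h.py <<'E'
import numpy as np,cv2
from rig import cams,readout
def ray(c,p):
    d=c["rotation"]@np.linalg.solve(c["intrinsics"],[p[0],p[1],1.]);return np.array(c["xyz"]),d
def onz(c,p,z):
    o,d=ray(c,p);return (o+d*(z-o[2])/d[2])[:2]
def blob(img,lo,hi,box):
    h=cv2.cvtColor(img,cv2.COLOR_BGR2HSV);m=cv2.inRange(h,lo,hi);k=np.zeros_like(m);x0,y0,x1,y1=box;k[y0:y1,x0:x1]=1
    m=m*k;cs,_=cv2.findContours(m,cv2.RETR_EXTERNAL,cv2.CHAIN_APPROX_NONE);return max(cs,key=cv2.contourArea)[:,0,:].astype(float)
def quad(c,pts,z):
    w=np.array([onz(c,p,z) for p in pts],np.float32);r=cv2.minAreaRect(w*1000);return np.array(r[0])/1000,r[1],r[2]
E
python3 - <<'E'
from h import *
B={"top":dict(st=(270,180,380,300),mo=(405,225,480,325)),"side":dict(st=(260,190,410,315),mo=(325,135,435,195))}
for n in B:
    c=cams.capture(n);im=c["image"];st,mo=B[n]["st"],B[n]["mo"]
    y=blob(im,(20,120,120),(35,255,255),st if n=="top" else (345,220,410,275))
    print(n,"plate",quad(c,y,.026))
    x0,y0=y.min(0).astype(int);x1,y1=y.max(0).astype(int)
    k=blob(im,(0,0,0),(180,255,60),(x0+4,y0+4,x1-3,y1-3));print("nest",quad(c,k,.020))
    b=blob(im,(100,100,40),(125,255,255),st);print("blue z72",quad(c,b,.072))
    o=blob(im,(5,150,100),(18,255,255),mo);print("orange",quad(c,o,.031))
    f=blob(im,(5,150,80),(18,255,255),st);print("finband",f.min(0),f.max(0),onz(c,f.mean(0),.1))
    if n=="top":
        m=blob(im,(0,0,120),(180,40,255),mo);print("mould",quad(c,m,.03))
    for t,bx in(("A",st),("B",mo)):
        q=cv2.resize(im[bx[1]:bx[3],bx[0]:bx[2]],(400,300),interpolation=cv2.INTER_CUBIC) 
        B[n][t]=q
    B[n]["row"]=np.hstack([B[n]["A"],B[n]["B"]])
cv2.imwrite("pics/crops.png",np.vstack([B["top"]["row"],B["side"]["row"]]))
E
```

```text
top plate (array([0.50419736, 0.05626815]), (87.32588195800781, 88.69184875488281), 83.05303192138672)
nest (array([0.50361984, 0.05629383]), (58.211185455322266, 58.12835693359375), 89.86666870117188)
blue z72 (array([0.63890656, 0.06964101]), (197.8800811767578, 87.87200927734375), 83.04298400878906)
orange (array([ 0.44580252, -0.22174045]), (51.89857864379883, 57.380531311035156), 0.013373708352446556)
finband [337. 222.] [343. 233.] [0.60162662 0.04363601]
mould (array([ 0.49378595, -0.21350496]), (211.12002563476562, 117.73503875732422), 7.490632057189941)
side plate (array([0.5027984 , 0.06062227]), (96.7889175415039, 86.30602264404297), 83.54676818847656)
nest (array([0.47666754, 0.06106731]), (5.618819236755371, 2.9846127033233643), 53.80100631713867)
blue z72 (array([0.64142566, 0.09056004]), (238.3291015625, 88.47615051269531), 86.03345489501953)
orange (array([ 0.43751556, -0.22966696]), (72.11643981933594, 51.021156311035156), 58.612674713134766)
finband [321. 208.] [332. 213.] [0.5986572  0.03478384]
```

View pics/crops.png

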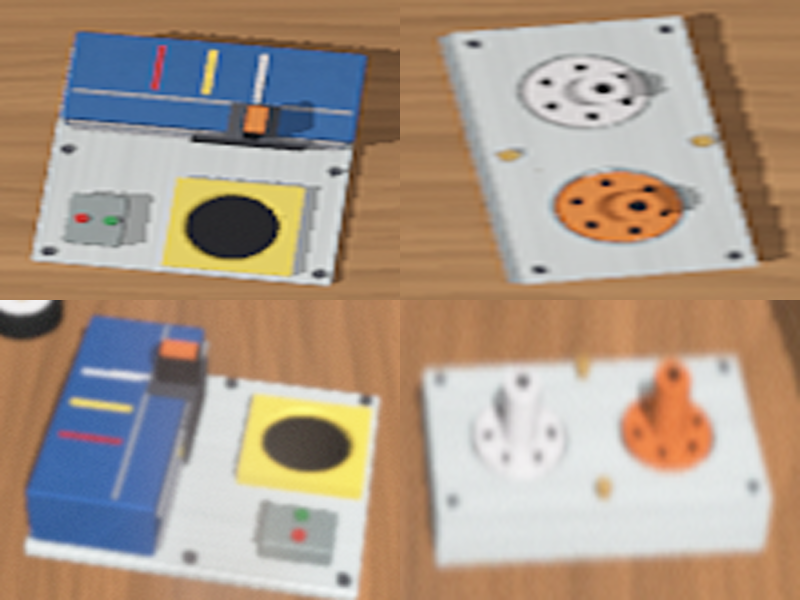

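The crops show the boss-top holes clearly: white at about (442.9,254.3) top and (358.6,151.2) side. The pointer is on the white mark and the nest is empty. The station yaw of −6.95° and its offsets match the given geometry.

Run:
```python
from h import *
t=cams.capture("top");s=cams.capture("side")
def tri(p,q):
    o,d=ray(t,p);a,e=ray(s,q);k=np.linalg.lstsq(np.c_[d,-e],a-o,rcond=None)[0];return (o+d*k[0]+a+e*k[1])/2,np.linalg.norm(o+d*k[0]-a-e*k[1])
print("white",tri((442.9,254.3),(358.6,151.2)),onz(t,(442.9,254.3),.061),onz(s,(358.6,151.2),.061),onz(t,(439.7,255.7),.031))
print("orange",tri((405+238*75/400,225+206/3),(325+274*110/400,135+74*.2)),onz(t,(445.9,293.7),.031))
R=readout.read_state();yaw=np.degrees(np.arctan2(R["tcp_rot"][1,1],R["tcp_rot"][0,1]));print("tool y",yaw,R["position"])
```

```text
white (array([ 0.53959258, -0.21068087,  0.06117127]), np.float64(0.0024779271695259918)) [ 0.54084152 -0.21093374] [ 0.53837433 -0.21053267] [ 0.54014464 -0.21076042]
orange (array([ 0.44360019, -0.22341426,  0.06125459]), np.float64(0.002583946428794565)) [ 0.44523148 -0.22280654]
tool y -74.20099345996351 [ 0.17019191 -0.60113     0.22223029]
```

```bash
A='[37,39,0,-22.75,5]'; python3 -m inch '[[4,4,0,-4,5],[8,8,0,-8,5],[11,12,0,-12,5],[14,15,0,-16,5],[17,18,0,-20,5],[20,21,0,-22.75,5],[23,24,0,-22.75,5],[26,27,0,-22.75,5],[29,30,0,-22.75,5],[31,32.7,0,-22.75,5]]' && python3 -m inch '[[2,2,0,0,5],[4,4,0,0,5],[6,6.3,-3,0,5],[6,6.3,-6,0,5],[6,6.3,-9,0,5],[6,6.3,-12,0,5],[6,6.3,-12,0,5],[6,6.3,-12,0,5]]'; python3 -c "
from h import *
r=readout.read_state();print(r['position'],r['joint_positions'],np.degrees(np.arctan2(r['tcp_rot'][1,1],r['tcp_rot'][0,1])))
for n in('top','side'):cv2.imwrite(f'pics/{n}1.png',cams.capture(n)['image'][100:330,230:530] if n=='top' else cams.capture(n)['image'][60:320,230:530])"
```

```text
time_s: 1.13
position: [0.4593, -0.2988, 0.2228]
tcp_rot: [[0.993, -0.121, 0.001], [-0.121, -0.993, -0.001], [0.001, 0.001, -1.0]]
force: [0.8, -0.3, -0.1]
opening: 0.578
grasp_force: 0.0
time_s: 1.8
position: [0.5168, -0.2363, 0.1014]
tcp_rot: [[0.993, -0.121, -0.003], [-0.121, -0.993, 0.002], [-0.004, -0.002, -1.0]]
force: [0.7, 0.3, 0.8]
opening: 0.573
grasp_force: 0.0
[ 0.5168249  -0.23629414  0.10135559] [-3.58343213e+01  3.55604340e+01  9.61295878e+01  1.23573366e-03
  4.85425689e+01  6.11049543e+01] -96.9402962684104
```

```bash
python3 -m inch '[[1.2,1.3,0,0,5],[2.3,2.55,0,0,5],[2.3,2.55,0,0,5],[2.3,2.55,0,0,5]]'; python3 -c "
from h import *
r=readout.read_state();print(r['position'])
a=cams.capture('top')['image'][200:320,360:520];b=cams.capture('side')['image'][90:210,280:440]
cv2.imwrite('pics/v1.png',np.hstack([cv2.resize(q,None,fx=2.5,fy=2.5) for q in(a,b)]))"
```

```text
time_s: 2.23
position: [0.5421, -0.2121, 0.1048]
tcp_rot: [[0.993, -0.12, 0.004], [-0.12, -0.993, -0.003], [0.004, 0.002, -1.0]]
force: [-0.1, -0.1, -0.1]
opening: 0.576
grasp_force: 0.0
[ 0.54212253 -0.21207992  0.10479547]
```

View pics/v1.png

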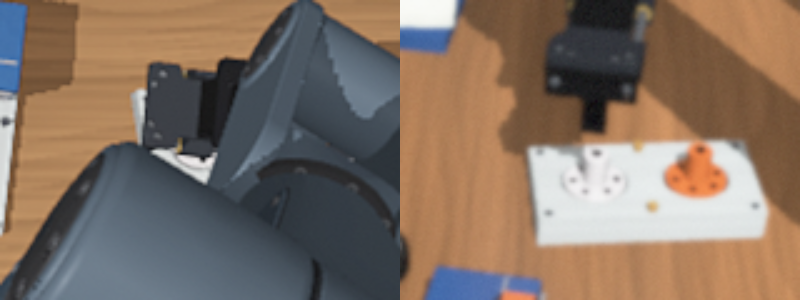

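The side view shows the gripper lined up above the white boss, with its finger at (595,115) over the boss at (596,152).

```bash
python3 -m inch '[[0,0,-2,0,5],[0,0,-4,0,5],[0,0,-5.5,0,5],[0,0,-6.5,0,5],[0,0,-6.5,0,5],[0,0,-6.5,0,5]]'; python3 -c "
from h import *
a=cams.capture('side')['image'][90:210,280:440]
cv2.imwrite('pics/v2.png',cv2.resize(a,None,fx=4,fy=4))
r=readout.read_state();print(r['position'],r['force'])"
```

```text
time_s: 2.83
position: [0.5404, -0.212, 0.0376]
tcp_rot: [[0.993, -0.122, -0.0], [-0.122, -0.993, 0.0], [-0.0, -0.0, -1.0]]
force: [0.3, -0.1, 0.3]
opening: 0.578
grasp_force: 0.0
[ 0.54101443 -0.21216003  0.03811984] [0.42060144 0.3198837  0.4811383 ]
```

View pics/v2.png

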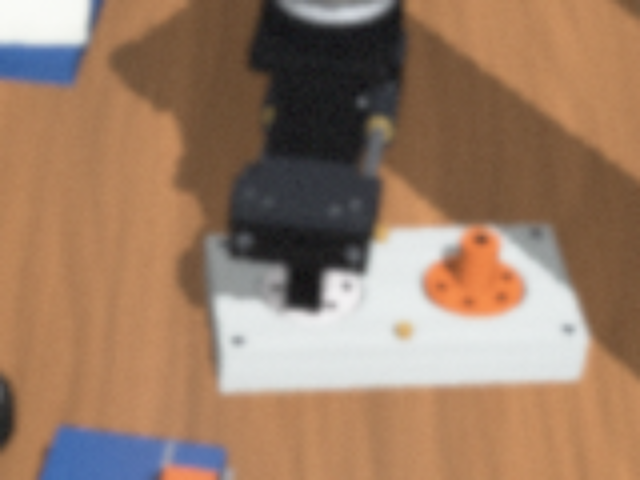

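The finger at (305,285) sits in front of the boss on the white flange. Next I close the fingers and lift.

```bash
python3 -m inch '[[0,0,0,0,0.5],[0,0,0,0,0.5],[0,0,0,0,0.5],[0,0,0,0,0.5],[0,0,0,0,0.5],[0,0,0,0,0.5],[0,0,0,0,0.5],[0,0,0,0,0.5]]' && python3 -m inch '[[0,0,1,0,0.5],[0,0,2,0,0.5],[0,0,4,0,0.5],[0,0,6,0,0.5],[0,0,8,0,0.5],[0,0,8,0,0.5],[0,0,8,0,0.5],[0,0,8,0,0.5]]'
```

```text
time_s: 3.55
position: [0.5409, -0.2116, 0.0379]
tcp_rot: [[0.993, -0.121, 0.0], [-0.121, -0.993, -0.0], [0.0, 0.0, -1.0]]
force: [-0.6, 0.4, 5.1]
opening: 0.263
grasp_force: 30.0
time_s: 4.22
position: [0.5403, -0.2113, 0.1175]
tcp_rot: [[0.993, -0.121, -0.0], [-0.121, -0.993, 0.0], [-0.0, -0.0, -1.0]]
force: [-0.2, 0.4, -0.8]
opening: 0.265
grasp_force: 30.0
```

```bash
python3 -m inch '[[-0.5,3,0,0,0.5],[-1,6,0,0,0.5],[-1.5,9,0,0,0.5],[-2,12,0,0,0.5],[-2.5,15,0,0,0.5],[-3,18,0,0,0.5],[-3.3,21,0,0,0.5],[-3.5,24,0,0,0.5],[-3.65,26.8,0,0,0.5],[-3.65,26.8,0,0,0.5]]' && python3 -m inch '[[0,0,-2,0,0.5],[0,0,-4,0,0.5],[0,0,-4,0,0.5],[0,0,-4,0,0.5],[0,0,-4,0,0.5]]'; python3 -c "
from h import *
r=readout.read_state();print(r['position'],r['force'])
a=cams.capture('side')['image'];cv2.imwrite('pics/s3.png',a);a=a[170:320,260:420];b=cams.capture('top')['image'][180:330,260:420]
cv2.imwrite('pics/v3.png',np.hstack([cv2.resize(q,None,fx=2.5,fy=2.5) for q in(b,a)]))"
```

```text
time_s: 5.05
position: [0.5016, 0.0608, 0.1163]
tcp_rot: [[0.993, -0.117, -0.005], [-0.117, -0.993, 0.002], [-0.005, -0.001, -1.0]]
force: [-0.0, 0.9, -0.8]
opening: 0.27
grasp_force: 30.0
time_s: 5.47
position: [0.5042, 0.056, 0.0775]
tcp_rot: [[0.993, -0.122, -0.001], [-0.122, -0.993, 0.0], [-0.001, 0.0, -1.0]]
force: [0.4, 0.5, -0.9]
opening: 0.264
grasp_force: 30.0
[0.50423914 0.05598858 0.07747566] [ 0.37498242  0.4818647  -0.86440507]
```

View pics/v3.png

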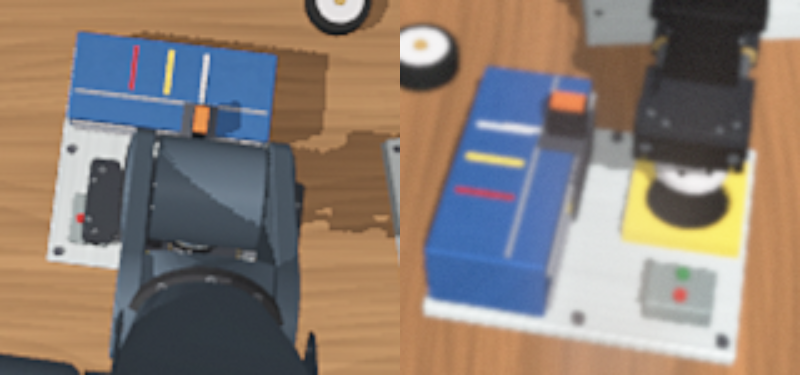

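The held flange at (690,178) in the right crop is centred over the nest's dark recess at (688,200), and the shutter is still on the white mark. Next I lower the hub.

```bash
python3 -m inch '[[0,0,-1.5,0,0.5],[0,0,-3,0,0.5],[0,0,-3.5,0,0.5],[0,0,-3.8,0,0.5],[0,0,-4,0,0.5],[0,0,-4.1,0,0.5],[0,0,-4.1,0,0.5],[0,0,-4.1,0,0.5]]'
```

```text
time_s: 6.23
position: [0.5046, 0.0565, 0.0371]
tcp_rot: [[0.993, -0.121, 0.001], [-0.121, -0.993, -0.0], [0.001, -0.0, -1.0]]
force: [-0.1, 0.4, -1.6]
opening: 0.269
grasp_force: 30.0
```

Nearly down, with no jam force. I release by opening the fingers in place and then look before raising.

```bash
python3 -m inch '[[0,0,0,0,5],[0,0,0,0,5],[0,0,0,0,5],[0,0,0,0,5],[0,0,0,0,5]]' && python3 -m inch '[[0,0,1,0,5],[0,0,3,0,5],[0,0,6,0,5],[0,0,9,0,5],[0,0,10.5,0,5],[0,0,10.5,0,5],[0,0,10.5,0,5],[0,0,10.5,0,5]]'; python3 -c "
from h import *
c=cams.capture('side');a=c['image'][170:320,260:420];d=cams.capture('top');b=d['image'][180:330,260:420]
cv2.imwrite('pics/v4.png',np.hstack([cv2.resize(q,None,fx=2.5,fy=2.5,interpolation=cv2.INTER_CUBIC) for q in(b,a)]))"
```

```text
time_s: 6.65
position: [0.5043, 0.0565, 0.0366]
tcp_rot: [[0.993, -0.121, 0.0], [-0.121, -0.993, -0.0], [0.0, -0.0, -1.0]]
force: [0.1, -0.6, 0.3]
opening: 0.532
grasp_force: 0.0
time_s: 7.32
position: [0.5035, 0.0565, 0.1412]
tcp_rot: [[0.993, -0.121, -0.001], [-0.121, -0.993, 0.0], [-0.001, 0.0, -1.0]]
force: [-0.2, 0.0, -0.5]
opening: 0.574
grasp_force: 0.0
```

View pics/v4.png

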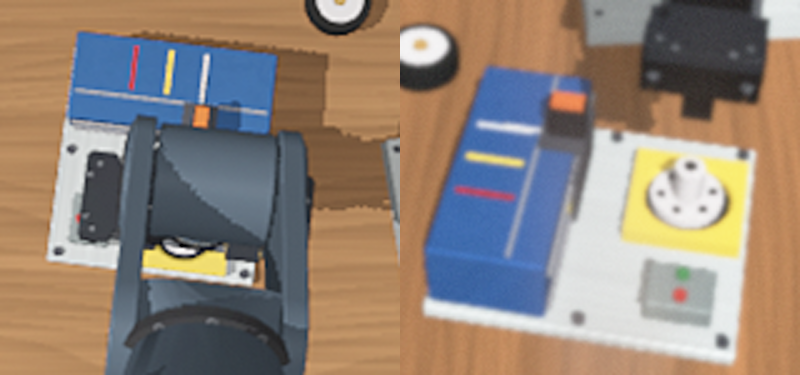

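The hub is seated boss up and level in the nest, with its flange centred at (688,197) and a uniform dark gap around it. The shutter is still closed. Next I check the hub by ray and move to the fin.

```bash
python3 -m inch '[[2.5,-0.3,0,0,5],[5,-0.6,0,0,5],[7.5,-0.9,0,0,5],[9.65,-1.2,0,0,5],[9.65,-1.2,0,0,5],[9.65,-1.2,-2,0,5],[9.65,-1.2,-4,0,5],[9.65,-1.2,-5.8,0,5],[9.65,-1.2,-5.8,0,5],[9.65,-1.2,-5.8,0,5]]'; python3 -c "
from h import *
c=cams.capture('side');print(onz(c,(376,234),.06))
a=c['image'][170:320,260:420];d=cams.capture('top');b=d['image'][180:330,260:420]
cv2.imwrite('pics/v5.png',np.hstack([cv2.resize(q,None,fx=2.5,fy=2.5,interpolation=cv2.INTER_CUBIC) for q in(b,a)]))"
```

```text
time_s: 8.25
position: [0.5987, 0.0447, 0.0817]
tcp_rot: [[0.993, -0.121, -0.005], [-0.121, -0.993, 0.001], [-0.005, 0.0, -1.0]]
force: [1.1, 0.9, 0.3]
opening: 0.573
grasp_force: 0.0
[0.50219448 0.05018472]
```

View pics/v5.png

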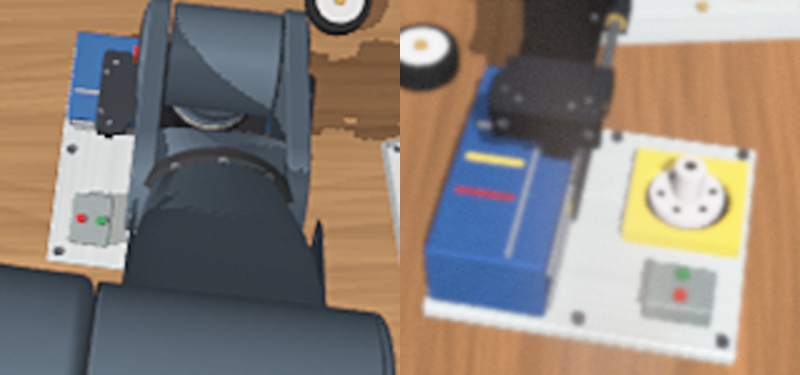

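The hub is unchanged. Its boss hole is really at (690,166) in this crop, which puts it back at y of about 0.055. The gripper straddles the fin, so I close on it.

```bash
python3 -m inch '[[0,0,0,0,0],[0,0,0,0,0],[0,0,0,0,0],[0,0,0,0,0],[0,0,0,0,0],[0,0,0,0,0],[0,0,0,0,0],[0,0,0,0,0],[0,0,0,0,0]]'
```

```text
time_s: 9.1
position: [0.6007, 0.0438, 0.0837]
tcp_rot: [[0.993, -0.121, -0.0], [-0.121, -0.993, -0.001], [-0.0, 0.001, -1.0]]
force: [-0.2, -3.2, 1.4]
opening: 0.137
grasp_force: 30.0
```

```bash
python3 -m inch '[[0.06,0.5,0,0,0],[0.12,1,0,0,0],[0.18,1.5,0,0,0],[0.24,2,0,0,0],[0.3,2.5,0,0,0],[0.36,3,0,0,0],[0.42,3.5,0,0,0],[0.42,3.5,0,0,0],[0.42,3.5,0,0,0],[0.42,3.5,0,0,0]]'; python3 -c "
from h import *
a=cams.capture('side')['image'][170:320,260:420]
cv2.imwrite('pics/v6.png',cv2.resize(a,None,fx=4,fy=4,interpolation=cv2.INTER_CUBIC))
r=readout.read_state();print(r['position'],r['force'])"
```

```text
time_s: 9.93
position: [0.6048, 0.077, 0.0837]
tcp_rot: [[0.993, -0.12, -0.001], [-0.12, -0.993, -0.004], [-0.0, 0.004, -1.0]]
force: [-1.4, -8.6, 2.6]
opening: 0.129
grasp_force: 30.0
[0.60474877 0.07695341 0.08368832] [-1.10868176 -8.94625659  1.58373103]
```

View pics/v6.png

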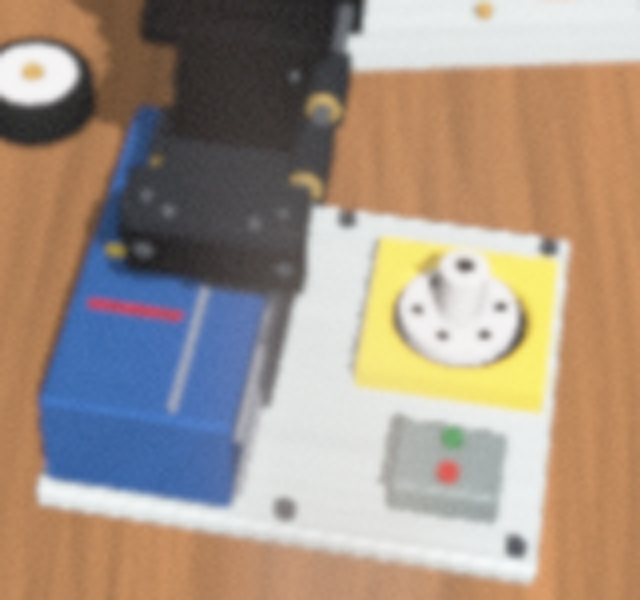

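The pads hold the fin partway (the red stripe at (135,310) is still free, and the hub is undisturbed). The TCP has travelled 33.4 mm along the slide, so I add 2 mm.

```bash
python3 -m inch '[[0.02,0.2,0,0,0],[0.02,0.2,0,0,0],[0.02,0.2,0,0,0],[0.02,0.2,0,0,0],[0.02,0.2,0,0,0],[0.02,0.2,0,0,0],[0.02,0.2,0,0,0],[0.02,0.2,0,0,0],[0.02,0.2,0,0,0],[0.02,0.2,0,0,0]]'; python3 -c "
from h import *
c=cams.capture('side');a=c['image'][170:320,260:420];b=cams.capture('top')['image'][180:330,260:420]
cv2.imwrite('pics/v7.png',np.hstack([cv2.resize(q,None,fx=2.5,fy=2.5,interpolation=cv2.INTER_CUBIC) for q in(b,a)]))
r=readout.read_state();print(r['position'],r['force'],r['opening'])"
```

```text
time_s: 10.82
position: [0.6049, 0.0788, 0.0837]
tcp_rot: [[0.993, -0.12, -0.001], [-0.12, -0.993, -0.004], [-0.0, 0.004, -1.0]]
force: [-2.2, -9.1, 1.6]
opening: 0.135
grasp_force: 30.0
[0.60495564 0.07874184 0.08367774] [-1.59581498 -9.06812183  2.11024192] 0.13261070097419936
```

View pics/v7.png

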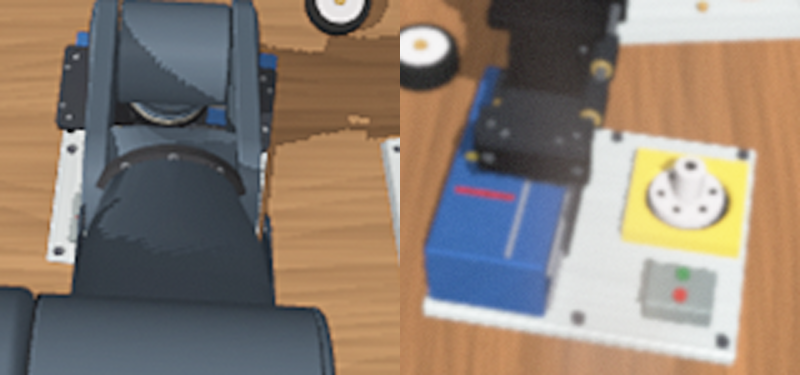

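The hub is seated and untouched, and the fin is held with about 9 N on it. TCP travel from the closed grip is 35 mm, and both the wheel and the mould are in place. Handing in.

```bash
python3 -c "
from rig import bot;print(bot.hand_in())"
```

```text
the job is handed in; nothing more can be done
None
```

I handed the job in with the white hub seated boss up in the nest and the gripper holding the shutter at about 35 mm (half travel, measured from tool travel) with about 9 N on it; the orange hub, wheel and screwdriver were never touched, and no verdict was returned.

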